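Clamp the cap onto the water filter

ROBOT

A 7-joint arm with a two-finger parallel gripper is mounted at the origin on a cart in front of the work surface, level with it; the furniture and walls round the work are solid. World frame = base frame: x ahead of the robot, y to its left, z up, the work surface at z = 0. Lengths are in m, angles in rad, forces in N, time in s.
With the tool pointing down it reaches from about 0.4 to 0.85 m from the base axis. Payload 10.4 kg.
Tool frame: the origin (TCP) lies on the centre line of the jaws, within the pads' length; the fingertips stand r.tip_extent ahead of it and the grasp point (between the pads) lies 3 mm ahead of it (r.tip_extent is the distance from the TCP to the fingertips, in m); z points along the fingers, y is the direction in which the jaws open and shut (so a half turn about z gives the same grasp; the last joint's range is limited). The gripper opens to 87 mm and grips with 3 to 60 N. Pads are 19 mm wide; open, the fingers measure 117 mm over their backs; the gripper's body (75 mm by 190 mm) begins 51 mm behind the grasp point.
Start: joints at [-1.312, 0.332, -0.065, 1.46, 0.022, 1.35, -0.088], TCP at [0.174, 0.6, 0.245] pointing down, gripper open.
Joint ranges: [-2.6, 2.6], [-0.5, 2.12], [-1.47, 1.34], [0.16, 2.42], [-1.27, 4.41], [0.06, 2.06], [-2.6, 2.6]. Speed limits (rad/s): [2.22, 2.22, 2.79, 2.79, 3.14, 3.14, 3.14].

INTERFACE

Orientations are given as a unit quaternion [x, y, z, w].
In Python, from bench import r gives the robot as it stands. The module is installed in compiled form; this text tells all that it offers.
- The arm moves only by the shell command python3 -m jog 'ROWS' [FORCE]. ROWS is JSON, a list of rows, each a list of 5 numbers: the shift along the tool's x, y, z in cm, then the turn about the tool's z in rad, then the closure, from 0 (fully open) to 1 (shut). A call has exactly 10 rows; each row shifts and turns the pose as measured when the row begins, along the tool's axes as they then stand; what a row does not reach is not made up. A row lasts 1/10 s, in which the tool goes at most 50 mm and 8.59 degrees, less where a joint would pass 70% of its speed; a pose out of reach is approached as far as the arm can. A call with a gripper value outside its range is refused whole. The fingers move at their own pace and stop on an object; FORCE is the grip in N (left out, the last holds). Time passes only in rows, so rows that do not move let the fingers close, or fill a call up. It gives the time, the measured TCP pose, the force and the opening at its end, in the units of the state.
- r.read_state(): the state, without advancing time (a new reading comes with each control period).
- r.camera(name): name is "scene" or "top" or "wrist"; returns a dict with "pixels" (400x640x3 uint8, red, green, blue), "fx", "fy", "cx", "cy" (pixels), "camera_from_world" (4x4, takes a point from world to camera coordinates). Camera axes: x right, y up, looking along -z (the intrinsics and any distortion apply to the point x, -y, -z); pixel columns grow to the right and rows downward; lengths in m; the calibration is good to about 2 mm. A picture is of the moment at which its call begins. There is no depth.
- r.close_job(): hands the job in, once; it reports no verdict.
The state is a dict: "time": time; "joint_positions": joint angles; "joint_vel": joint speeds; "joint_torque": joint torques, N m; "ee_pos": TCP position; "eef_rot": TCP orientation; "ft_force": force on the tool from outside, world axes, zero at the start; "torque": the same for the moment, N m; "width": finger opening in m.
Only numpy, scipy, OpenCV 4.12 (cv2) and the standard library are available. Lean on these libraries where they do the work, as an engineer would, in place of code of your own. Each camera call takes 0.05 s, during which the arm holds its last target. There are 200 camera calls.

TASK

Close the steel water filter: set the loose flanged cap on the filter housing's mouth and slide it back under the fixed half of the clamp ring until it is fully home, swing the hinged half of the ring round both flanges until it rests firmly on its rubber buffer, and then push the latch lever round until its nose is wedged tight on the ear and the ring has no play. Work gently and by feel, because the worn buffer stops the ring a little differently every time; leave the other kitchen things where they are.

Things in the scene. Friction and masses are not known exactly. Their poses are not given: they have to be found in the camera images.
- housing: Fixed steel housing, 100 mm tall, on a foot 100 mm across. Origin: centre of the foot's underside; z up, front -x. Part of it, on its rear (+x) side, is the fixed half of the clamp ring: inner radius 40, outer 47 mm round the mouth axis, 89 to 113.5 mm high, with a lip of inner radius 33 mm over the rear 120 degrees, 8.5 mm above the mouth. Hinge on the left (+y), latch on the right (-y).
- mouth (a point): Centre of the flat top (76 mm across) of the mouth flange, where the centre of the cap's underside belongs. Axes as the housing's. Because of the lip the cap goes down 12 to 16 mm in front of this (towards -x) and is slid towards +x under the lip until its rim meets the rear wall, about 2 mm past centre.
- cap: Loose steel cap, about 0.25 kg, 58 mm tall, upright. Origin: centre of its underside. Flange 76 mm across, 6 mm thick; above it a shoulder 57 mm across narrowing to 34 mm at 19 mm height; then a straight stem 34 mm across up to 54 mm height, the place to grip. While it is slid under the lip, keep fingertips 22 to 30 mm above its underside, clear of the ring.
- jaw (a joint): Angle (rad) of the hinged half of the ring: 0 nominally shut, 1.5 wide open to the left front; from above it shuts anticlockwise. Stiff hinge (0.1 N m friction, 0.15 N m s damping), stays where left. Shut, it stops hard on the rubber buffer at an unknown 0 to 0.04 rad. The latch catches it only within about 0.01 rad of that stop.
- jaw_hinge (a point): On the hinge axis, 113 mm above the worktop; x 0, y +58 mm in the housing's frame.
- jaw_pin (a point): Top centre of the upright round grip pin on the hinged half, 12 mm thick, standing 113 to 159 mm above the worktop. Shut, it is at x -37, y -37 mm in the housing's frame; 102 mm from the hinge axis. Push it sideways from outside the ring to shut the jaw: 2 to 3 N moves it, 6 to 12 N at the stop is firm (25 N is too much).
- latch (a joint): Angle (rad) of the latch lever: at 0 it points along the housing's -x, at 1.57 along -y, away from the ring; from above it shuts clockwise. Friction 0.4 N m, stays where left. A nose pin under it, 50 mm from the pivot, runs up the ramped front of the jaw's ear and wedges (self-holding) at an unknown 0 to 0.6 rad, depending on where the jaw stopped.
- latch_pivot (a point): On the lever's upright pivot axis, 126 mm above the worktop; x +18, y -88 mm in the housing's frame.
- latch_pin (a point): Top centre of the upright round grip pin at the lever's end, 12 mm thick, 95 mm from the pivot axis, standing 125 to 165 mm above the worktop. 4 to 5 N moves the free lever; push sideways with 10 to 15 N at the end to wedge it tight (25 N is too much).
- egg_cup: Bystander: stoneware egg cup, 47 mm wide, 48 mm tall; origin centre of underside.
- spice_tin: Bystander: round tin, 65 mm wide, 62 mm tall; origin centre of underside.
- mug: Bystander: small mug, 64x88 mm, 49 mm tall; origin centre of underside.
- salt_shaker: Bystander: salt shaker, 44 mm wide, 90 mm tall; origin centre of underside.
- teaspoon: Bystander: teaspoon, 132 mm long, lying flat; origin centre of underside.
Not all that is in view belongs to the job. What is shaped like the cap but red is not meant.

How it is judged:
By the outcome, as a careful person would: the job done as asked, in the order asked, and still so for the second after the job is handed in, with the robot touching nothing.
It also fails if it takes over 72 s, if anything falls off the work surface, if the arm or the gripper's body presses on something with over 40 N, if the wrist force passes 120 N, or if a joint passes its speed limit or range.

## Working session

There is one attempt and no reset: what is moved stays moved. The work goes in short steps, Python scripts to look and compute and a shell command to move; the robot and the scene stay as the last step left them, time stands still between calls to the robot, and variables do not carry over. Pictures are saved under pics/ and viewed, about 8 in all and at most 12, crops included, and the job is handed in when it is done.

```bash
mkdir -p pics; cat > h.py <<'E'
from bench import r
import numpy as np, cv2
from scipy.spatial.transform import Rotation as R
def shot(n,f,crop=None,s=1):
    c=r.camera(n); p=c["pixels"][:,:,::-1]
    np.save('pics/'+f+'.npy',p); np.savez('pics/'+f+'_c.npz',**{k:c[k] for k in("fx","fy","cx","cy","camera_from_world")})
    if crop: a,b,x,y=crop; p=p[b:y,a:x]
    cv2.imwrite('pics/'+f+'.png',cv2.resize(p,None,fx=s,fy=s,interpolation=cv2.INTER_CUBIC)); return c
def cal(f): return dict(np.load('pics/'+f+'_c.npz'))
def proj(c,P):
    T=np.array(c["camera_from_world"]);q=T[:3,:3]@np.array(P)+T[:3,3]
    return np.array([c["cx"]+c["fx"]*q[0]/-q[2], c["cy"]+c["fy"]*-q[1]/-q[2]])
def pix(c,u,v,z):
    T=np.array(c["camera_from_world"]);d=T[:3,:3].T@np.array([(u-c["cx"])/c["fx"],-(v-c["cy"])/c["fy"],-1]);o=-T[:3,:3].T@T[:3,3]
    return o+d*(z-o[2])/d[2]
E
python3 - <<'E'
from h import *
for n in("top","scene"):
    c=shot(n,n+"0",None,1.25); T=np.array(c["camera_from_world"]); print(n,c["fx"],c["cx"],c["cy"],(-T[:3,:3].T@T[:3,3]).round(3),[k for k in c])
s=r.read_state();print(s,r.tip_extent)
E
```

```text
top 481.5767426883124 311.3285256195138 205.83727652568854 [0.5   0.008 1.331] ['pixels', 'fx', 'fy', 'cx', 'cy', 'camera_from_world']
scene 436.0509596562049 316.4497772093071 202.00809258696003 [ 0.159 -0.53   0.823] ['pixels', 'fx', 'fy', 'cx', 'cy', 'camera_from_world']
{'time': 0.1, 'joint_positions': array([-1.31157692,  0.3327828 , -0.06466138,  1.46085082,  0.02161165,
        1.34990386, -0.08852018]), 'joint_vel': array([ 0.00293671,  0.00011103, -0.00020677, -0.00207044,  0.00025418,
        0.00010273, -0.00069635]), 'joint_torque': array([ 1.31477726e-03, -6.24551582e+01,  2.45216279e-02, -3.90706801e+01,
       -6.14640838e-02,  3.64702614e-02,  7.11197117e-05]), 'ee_pos': array([0.17375468, 0.60003238, 0.24385265]), 'eef_rot': array([ 1.40461184e-01,  9.90085989e-01, -6.22928482e-04, -4.74693982e-05]), 'ft_force': array([0.52953335, 0.38372805, 0.30446683]), 'torque': array([-0.05529552, -0.01390899, -0.05648853]), 'width': 0.08691433191348344} 0.022
```

View pics/top0.png

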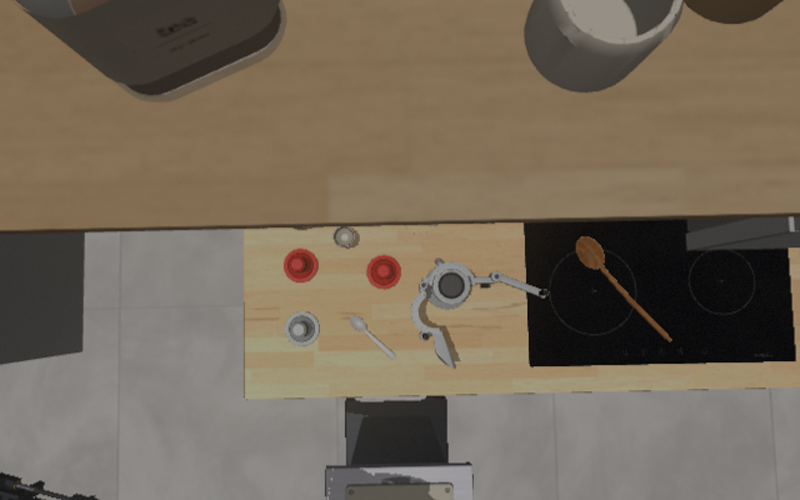

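View pics/scene0.png

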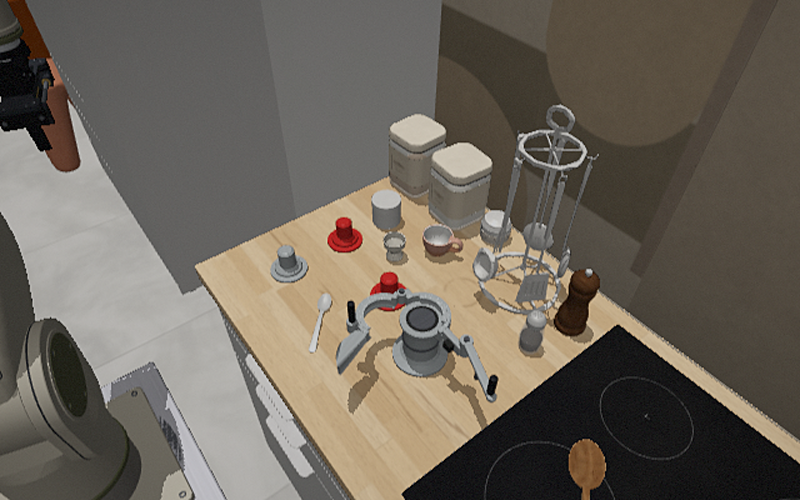

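The top view shows the grey cap (302,328), the housing mouth (452,285), the jaw pin (424,335) and the latch pin (544,293). The overhead shelf lies beyond row 220. The scene view shows the same: cap (288,268), mouth (424,318), jaw pin (351,312), latch pin (492,384).

```bash
python3 - <<'E'
from h import *
t=cal("top0");s=cal("scene0")
def tri(a,b):
    from scipy.optimize import least_squares
    f=lambda P:np.r_[proj(t,P)-np.array(a)/1.25,proj(s,P)-np.array(b)/1.25]
    o=least_squares(f,[.5,0,.1]);return o.x.round(4),o.fun.round(1)
print("cap top",tri((299,328),(287,248)),"flange z6",pix(t,302/1.25,329/1.25,.006),pix(s,289/1.25,268/1.25,.006))
print("mouth",tri((452,285),(424,318)),pix(t,452/1.25,285/1.25,.1),pix(s,424/1.25,318/1.25,.1))
print("jawpin",tri((424,335),(351,302)),pix(t,424/1.25,335/1.25,.159))
print("latchpin",tri((544,293),(493,378)),pix(t,544/1.25,293/1.25,.165))
print("pivot",tri((496,278),(467,341)),pix(t,496/1.25,278/1.25,.13))
print("hinge",tri((424,286),(402,295)))
print("spoon",pix(t,358/1.25,323/1.25,.003),pix(t,393/1.25,356/1.25,.003))
cv2.imwrite('pics/z.png',cv2.resize(np.load('pics/top0.npy')[170:310,190:450],None,fx=3,fy=3,interpolation=cv2.INTER_CUBIC))
E
```

```text
cap top (array([0.4526, 0.1992, 0.0662]), array([ 0.1, -0.2, -0.3,  0. ])) flange z6 [0.44734343 0.20211352 0.006     ] [0.45107572 0.20347346 0.006     ]
mouth (array([ 0.5353, -0.1194,  0.1074]), array([ 0.4, -0.6, -0.6,  0. ])) [ 0.53402483 -0.1190858   0.1       ] [ 0.54027053 -0.11587692  0.1       ]
jawpin (array([ 0.4374, -0.0563,  0.1593]), array([ 0.1, -0.2, -0.2,  0. ])) [ 0.43694352 -0.05606519  0.159     ]
latchpin (array([ 0.5146, -0.2909,  0.1658]), array([ 0.5, -0.7, -0.6,  0. ])) [ 0.51302954 -0.28972175  0.165     ]
pivot (array([ 0.5477, -0.2062,  0.1296]), array([ 0.8, -1. , -0.9,  0.1])) [ 0.54530014 -0.20415209  0.13      ]
hinge (array([ 0.5341, -0.062 ,  0.1125]), array([ 0.3, -0.5, -0.5,  0. ]))
spoon [0.45773653 0.0795175  0.003     ] [0.38440802 0.00426224 0.003     ]
```

View pics/z.png

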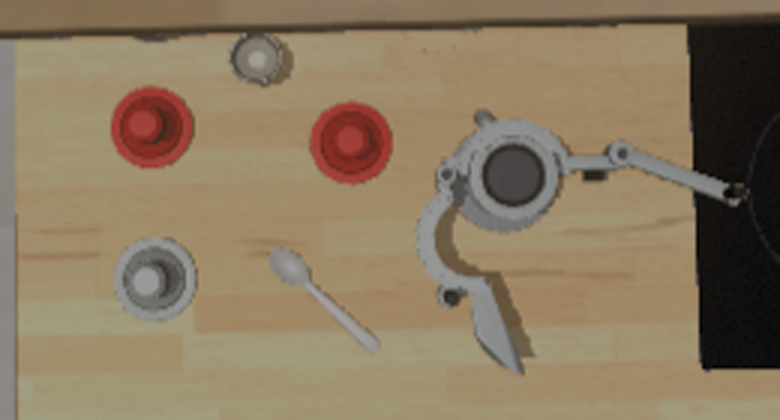

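The zoom confirms it: the cap stem top is grey at (148,281), and the jaw is wide open with its pin at (450,297). The lever points right and is open. I'll move above the cap.

```bash
cat >> h.py <<'E'
def st():
    s=r.read_state();M=R.from_quat(s["eef_rot"]).as_matrix()
    print("t%.1f"%s["time"],s["ee_pos"].round(4),"yaw(y)%.1f"%np.degrees(np.arctan2(M[1,1],M[0,1])),"tilt",M[:2,2].round(3),"F",s["ft_force"].round(1),"w%.4f"%s["width"],"q",s["joint_positions"].round(2));return s,M
def go(P,yaw=None):
    "shift in tool cm (no turn) and turn about tool z"
    s,M=st();d=M.T@(np.array(P)-s["ee_pos"])*100
    print("tool cm",d.round(2), "turn", None if yaw is None else round(-np.radians(yaw-np.degrees(np.arctan2(M[1,1],M[0,1]))),3))
E
python3 -m jog '[[-3.7,-3,0,0,0],[-3.8,-3.1,0.4,0,0],[-3.8,-3.1,0.4,0,0],[-3.8,-3.1,0.4,0,0],[-3.8,-3.1,0.4,0,0],[-3.8,-3.1,0.4,0,0],[-3.8,-3.1,0.4,0,0],[-3.8,-3.1,0.4,0,0],[-3.8,-3.1,0.4,0,0],[-3.8,-3.1,0.4,0,0]]' 10
python3 -c "
from h import *
go([.43,.2,.2],90)"
```

```text
time: 1.1
ee_pos: [0.4515, 0.194, 0.2034]
eef_rot: [0.134, 0.991, -0.002, -0.002]
ft_force: [1.5, 0.5, -0.2]
width: 0.0871
t1.1 [0.4515 0.194  0.2034] yaw(y)74.6 tilt [-0.005 -0.002] F [ 1.5  0.5 -0.2] w0.0871 q [-0.78  0.06  0.29  1.87 -0.02  1.22  0.82]
tool cm [2.23 0.01 0.35] turn -0.269
```

```bash
python3 -m jog '[[0,0.6,0,-0.09,0],[0,0,0,-0.09,0],[0,0,0,-0.09,0],[0,0,0,0,0],[0,0,0,0,0],[0,0,0,0,0],[0,0,0,0,0],[0,0,0,0,0],[0,0,0,0,0],[0,0,0,0,0]]'
python3 -c "
from h import *
c=shot('wrist','w1');go([.4515,.2,.2],90);T=np.array(c['camera_from_world']);print((-T[:3,:3].T@T[:3,3]),c['fx'],T[2,:3])"
```

```text
time: 2.1
ee_pos: [0.456, 0.1911, 0.2015]
eef_rot: [0.005, 1.0, -0.003, -0.004]
ft_force: [0.7, -0.2, -0.4]
width: 0.0865
t2.1 [0.456  0.1911 0.2015] yaw(y)89.4 tilt [-0.007 -0.006] F [ 0.6 -0.6 -0.3] w0.0867 q [-0.76  0.07  0.29  1.86 -0.02  1.22  1.09]
tool cm [0.45 0.89 0.15] turn -0.01
[0.37940945 0.19360269 0.34176199] 355.3635392379965 [-0.27975253  0.00864467  0.96003322]
```

View pics/w1.png

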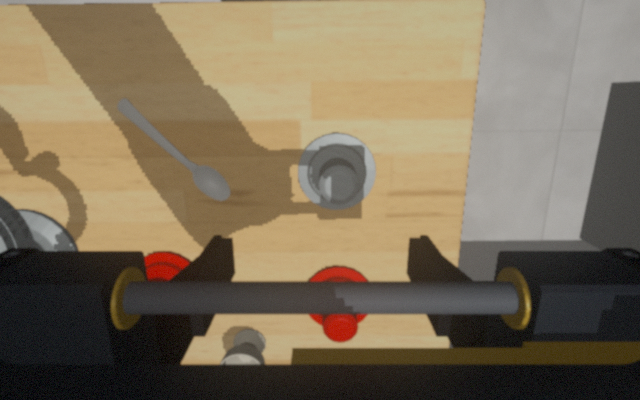

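The wrist view shows the cap's flange centred at about (337,171), the stem top at (340,183), and a red cap further back.

```bash
python3 -c "
from h import *
c=cal('w1')
print(pix(c,337.3,171,.004),pix(c,299,171,.006),pix(c,376,171,.006),pix(c,337,132,.006),pix(c,337,210,.003),pix(c,340,183,.058))
P=pix(c,337.3,171,.004);go([P[0],P[1],.0475],90)"
```

```text
[0.45137314 0.20716709 0.004     ] [0.45062117 0.17018829 0.006     ] [0.45127584 0.24432078 0.006     ] [0.41380955 0.20668952 0.006     ] [0.4914717  0.20703228 0.003     ] [0.44994263 0.20724834 0.058     ]
t2.1 [0.456  0.1911 0.2015] yaw(y)89.4 tilt [-0.007 -0.006] F [ 0.6 -0.6 -0.3] w0.0867 q [-0.76  0.07  0.29  1.86 -0.02  1.22  1.09]
tool cm [ 0.37  1.7  15.39] turn -0.01
```

```bash
python3 -m jog '[[0.4,1.7,0,-0.01,0],[0,0,1.5,0,0],[0,0,2,0,0],[0,0,2,0,0],[0,0,2,0,0],[0,0,2,0,0],[0,0,2,0,0],[0,0,1.5,0,0],[0,0,0,0,0],[0,0,0,0,0]]'
python3 -c "
from h import *
go([.4512,.2070,.0475],90)"
```

```text
time: 3.15
ee_pos: [0.449, 0.2193, 0.0678]
eef_rot: [-0.005, 1.0, -0.001, -0.003]
ft_force: [0.2, 1.2, 0.2]
width: 0.0872
t3.1 [0.449  0.2193 0.0678] yaw(y)90.5 tilt [-0.006 -0.001] F [0.2 1.2 0.2] w0.0872 q [-0.77  0.25  0.25  1.99 -0.08  0.93  1.1 ]
tool cm [-0.22 -1.23  2.03] turn 0.009
```

```bash
python3 -m jog '[[-0.1,-0.6,0,0,0],[-0.1,-0.6,0,0,0],[0,0,0,0,0],[0,0,0,0,0],[0,0,0.7,0,0],[0,0,0.7,0,0],[0,0,0.6,0,0],[0,0,0,0,0],[0,0,0,0,0],[0,0,0,0,0]]'
python3 -c "
from h import *
go([.4512,.2070,.0475],90)"
```

```text
time: 4.15
ee_pos: [0.4523, 0.2077, 0.0484]
eef_rot: [-0.005, 1.0, 0.0, -0.001]
ft_force: [-0.3, 0.1, 1.0]
width: 0.0871
t4.2 [0.4523 0.2077 0.0484] yaw(y)90.5 tilt [-0.003  0.001] F [-0.3  0.1  1. ] w0.0871 q [-0.75  0.27  0.26  2.01 -0.09  0.88  1.14]
tool cm [ 0.11 -0.06  0.09] turn 0.01
```

Good. Closing now.

```bash
python3 -m jog '[[0.1,0,0.05,0,1],[0,0,0,0,1],[0,0,0,0,1],[0,0,0,0,1],[0,0,0,0,1],[0,0,0,0,1],[0,0,0,0,1],[0,0,-0.5,0,1],[0,0,-1,0,1],[0,0,-1.5,0,1]]' 25
python3 -c "
from h import *
go([.42,-.05,.22],90)"
```

```text
time: 5.15
ee_pos: [0.4501, 0.2068, 0.0782]
eef_rot: [-0.005, 1.0, -0.001, -0.003]
ft_force: [-0.8, 0.2, -2.2]
width: 0.0333
t5.2 [0.4501 0.2068 0.0782] yaw(y)90.5 tilt [-0.006 -0.001] F [-0.8  0.2 -2.2] w0.0333 q [-0.76  0.22  0.26  1.99 -0.07  0.95  1.12]
tool cm [  3.33 -25.67 -14.13] turn 0.01
```

```bash
python3 -m jog '[[0,0,-3,0,1],[0,0,-3,0,1],[0,0,-3,0,1],[-0.7,-2.8,-3,0,1],[-1,-3.5,-3,0,1],[-1,-3.5,-2,0,1],[-1,-3.5,0,0,1],[-1,-3.5,0,0,1],[-1,-3,0,0,1],[-0.7,-2,0,0,1]]'
python3 -m jog '[[0,0,0,0,1],[0,0,0,0,1],[0,0,0,0,1],[0,0,0,0,1],[0,0,0,0,1],[0,0,0,0,1],[0,0,0,0,1],[0,0,0,0,1],[0,0,0,0,1],[0,0,0,0,1]]'
python3 -c "
from h import *
st();c=shot('wrist','w2',None,1.25)
for P in ([.535,-.119,.1],[.534,-.062,.113],[.437,-.056,.159],[.5146,-.291,.165],[.5477,-.206,.126]):print((proj(c,P)*1.25).round())"
```

```text
time: 6.15
ee_pos: [0.5175, -0.0161, 0.265]
eef_rot: [-0.008, 1.0, 0.001, 0.001]
ft_force: [0.8, -0.1, -2.6]
width: 0.0333
time: 7.15
ee_pos: [0.5165, -0.0156, 0.2665]
eef_rot: [-0.008, 1.0, 0.002, 0.001]
ft_force: [-0.7, -0.4, -2.6]
width: 0.0337
t7.2 [ 0.5165 -0.0156  0.2665] yaw(y)90.9 tilt [0.001 0.004] F [-0.7 -0.4 -2.6] w0.0337 q [-0.53  0.07  0.5   1.74 -0.04  1.34  1.57]
[254. 250.]
[331. 256.]
[324. 108.]
[-90. 245.]
[114. 278.]
```

View pics/w2.png

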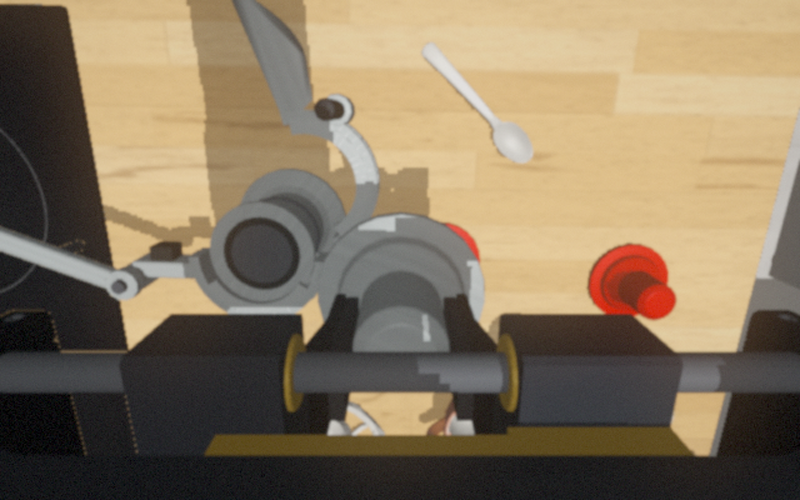

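The wrist view shows the mouth hole centred at (262,253), the lever pivot at (123,284), and the jaw pin top at (327,109).

```bash
python3 -c "
from h import *
c=cal('w2');f=lambda u,v,z:pix(c,u/1.25,v/1.25,z).round(4)
print('mouth',f(262.5,253.5,.1),'hole',f(226,253,.1),f(299,253,.1),f(262,219,.1),f(262,288,.1));print('pivot',f(123,284,.13));print('jawpin',f(326,109,.159),'foot front',f(295,169,.01))
cv2.imwrite('pics/z2.png',cv2.resize(np.load('pics/w2.npy')[120:260,60:320],None,fx=3,fy=3,interpolation=cv2.INTER_CUBIC))"
```

```text
mouth [ 0.5374 -0.1134  0.1   ] hole [ 0.5374 -0.1397  0.1   ] [ 0.5366 -0.087   0.1   ] [ 0.5119 -0.1119  0.1   ] [ 0.5642 -0.1157  0.1   ]
pivot [ 0.5504 -0.198   0.13  ]
jawpin [ 0.4373 -0.0552  0.159 ] foot front [ 0.4875 -0.1075  0.01  ]
```

View pics/z2.png

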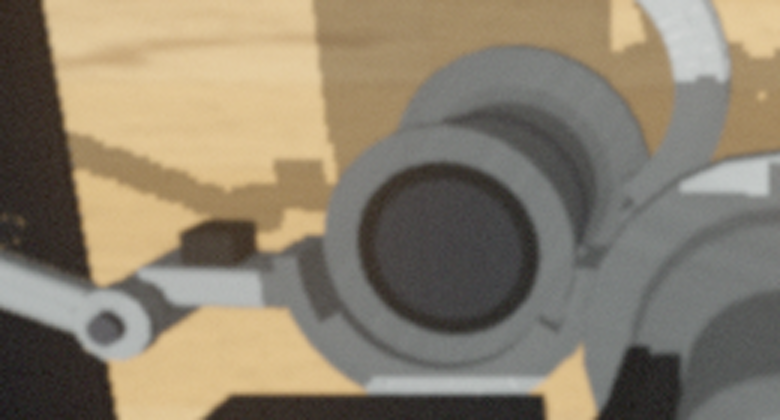

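The zoom shows the flange spanning columns 325 to 576, top edge at row 122, with the hole centre at (448,247). This agrees with the earlier mouth estimate. Now I'll use the held cap to check the wrist camera's bias.

```bash
python3 -c "
from h import *
c=cal('w2');st();z=.2665-.0475
for u in (318,484):print(pix(c,u/1.25,300/1.25,z+.004).round(4))
print(pix(c,400/1.25,213/1.25,z+.006).round(4))
print(pix(c,401/1.25,335/1.25,z+.058).round(4))
s=cal('scene0');t=cal('top0')
for f,cc in (('scene0',s),('top0',t)):
  print(f,(proj(cc,[.537,-.1135,.1])*1.25).round(1),(proj(cc,[.537,-.117,.1])*1.25).round(1))"

```

```text
t7.2 [ 0.5165 -0.0156  0.2665] yaw(y)90.9 tilt [0.001 0.004] F [-0.1 -0.6 -1.5] w0.0336 q [-0.53  0.07  0.5   1.74 -0.04  1.34  1.57]
[ 0.5192 -0.0513  0.223 ]
[0.5181 0.0228 0.223 ]
[ 0.4786 -0.0154  0.225 ]
[ 0.5073 -0.0147  0.277 ]
scene0 [421.6 318. ] [422.9 319.4]
top0 [449.2 283.6] [450.9 283.6]
```

```bash
python3 -m jog '[[-0.1,-2,0,0,1],[-0.1,-2,0,0,1],[-0.1,-2,1,0,1],[-0.1,-2,1.5,0.01,1],[-0.1,-2,1.5,0.01,1],[0,0,1.5,0.01,1],[0,0,1.5,0.01,1],[0,0,1,0,1],[0,0,0,0,1],[0,0,0,0,1]]'
python3 -c "
from h import *
go([.523,-.1155,.155],88)"
```

```text
time: 8.2
ee_pos: [0.5242, -0.1191, 0.1842]
eef_rot: [0.012, 1.0, 0.002, 0.002]
ft_force: [0.9, -0.8, -1.4]
width: 0.0336
t8.2 [ 0.5242 -0.1191  0.1842] yaw(y)88.6 tilt [0.003 0.004] F [ 0.9 -0.8 -1.4] w0.0336 q [-0.38  0.19  0.59  1.8  -0.12  1.18  1.79]
tool cm [0.13 0.35 2.92] turn 0.011
```

```bash
python3 -m jog '[[0.06,0.18,0,0,1],[0.06,0.18,0,0,1],[0,0,0.6,0,1],[0,0,0.6,0,1],[0,0,0.6,0,1],[0,0,0.6,0,1],[0,0,0.5,0,1],[0,0,0,0,1],[0,0,0,0,1],[0,0,0,0,1]]'
python3 -c "
from h import *
go([.523,-.1155,.1475],88)
shot('wrist','w3',None,1.25)"
```

```text
time: 9.2
ee_pos: [0.5241, -0.1144, 0.1543]
eef_rot: [0.011, 1.0, 0.002, 0.003]
ft_force: [0.1, 0.3, -2.4]
width: 0.033
t9.2 [ 0.5241 -0.1144  0.1543] yaw(y)88.7 tilt [0.006 0.004] F [ 0.1  0.3 -2.4] w0.0330 q [-0.38  0.22  0.58  1.84 -0.14  1.11  1.8 ]
tool cm [ 0.11 -0.11  0.67] turn 0.013
```

View pics/w3.png

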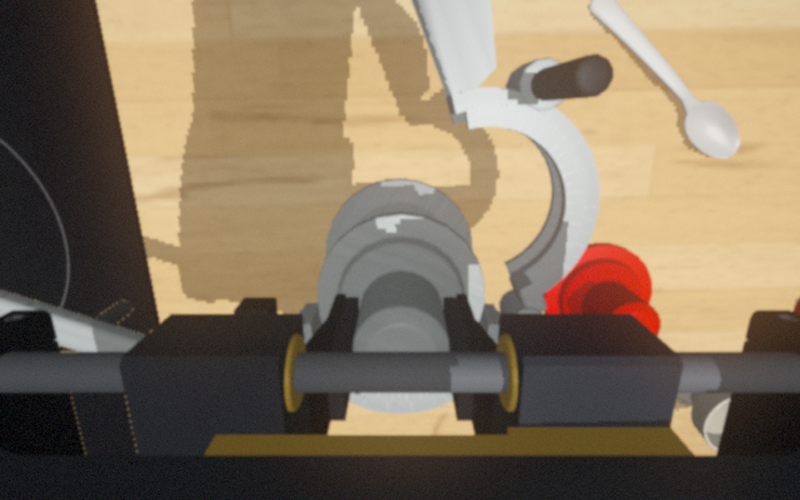

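The view shows the cap hovering over the mouth with its flange at columns 318 to 484. The foot edges are at 327 and 472 (row 240) and its front at (399,180), so it looks centred. The finger paths are clear.

```bash
python3 -c "
from h import *
c=cal('w3')
for z in (0,.01):print(pix(c,327/1.25,240/1.25,z).round(4),pix(c,472/1.25,240/1.25,z).round(4),pix(c,400/1.25,180/1.25,z).round(4))
"
python3 -m jog '[[0.05,-0.05,0.15,0,1],[0.05,-0.05,0.15,0,1],[0,0,0.15,0,1],[0,0,0.1,0,1],[0,0,0.1,0,1],[0,0,0,0,1],[0,0,0,0,1],[0,0,0,0,1],[0,0,0,0,1],[0,0,0,0,1]]'
python3 -c "
from h import *
go([.523,-.1155,.1475],88)"
```

```text
[ 0.5293 -0.1636  0.    ] [ 0.5316 -0.0639  0.    ] [ 0.4893 -0.1125  0.    ]
[ 0.5265 -0.1618  0.01  ] [ 0.5287 -0.0655  0.01  ] [ 0.4878 -0.1125  0.01  ]
time: 10.25
ee_pos: [0.5245, -0.1156, 0.151]
eef_rot: [0.011, 1.0, 0.003, 0.005]
ft_force: [0.1, -0.3, -0.9]
width: 0.0338
t10.2 [ 0.5245 -0.1156  0.151 ] yaw(y)88.7 tilt [0.01  0.005] F [ 0.1 -0.3 -0.9] w0.0338 q [-0.38  0.22  0.58  1.85 -0.15  1.1   1.81]
tool cm [0.15 0.01 0.35] turn 0.013
```

```bash
python3 -m jog '[[0,0,0.15,0,1],[0,0,0.15,0,1],[0,0,0.15,0,1],[0,0,0.15,0,1],[0,0,0,0,1],[0,0,0,0,1],[0,0,0,0,1],[0,0,0,0,1],[0,0,0,0,1],[0,0,0,0,1]]'
python3 -c "
from h import *
go([.523,-.1155,.1475],88)"
```

```text
time: 11.25
ee_pos: [0.5256, -0.1157, 0.151]
eef_rot: [0.011, 1.0, 0.004, 0.006]
ft_force: [-0.8, 0.4, 0.7]
width: 0.0336
t11.2 [ 0.5256 -0.1157  0.151 ] yaw(y)88.7 tilt [0.013 0.008] F [-0.8  0.4  0.7] w0.0336 q [-0.38  0.23  0.58  1.85 -0.15  1.1   1.81]
tool cm [0.26 0.01 0.34] turn 0.013
```

```bash
python3 -m jog '[[0.1,0,0.3,0,1],[0.1,0,0.3,0,1],[0.1,0,0.3,0,1],[0,0,0.3,0,1],[0,0,0.3,0,1],[0,0,0.3,0,1],[0,0,0.3,0,1],[0,0,0.3,0,1],[0,0,0.3,0,1],[0,0,0.3,0,1]]'
python3 -c "
from h import *
go([.523,-.1155,.1475],88);shot('scene','s2',(200,150,460,350),3)"
```

```text
time: 12.25
ee_pos: [0.5286, -0.1158, 0.1471]
eef_rot: [0.011, 1.0, 0.011, 0.014]
ft_force: [-14.3, 3.4, 29.7]
width: 0.0338
t12.2 [ 0.5286 -0.1158  0.1471] yaw(y)88.7 tilt [0.029 0.022] F [-14.3   3.4  29.7] w0.0338 q [-0.37  0.23  0.58  1.85 -0.17  1.08  1.83]
tool cm [ 0.56  0.02 -0.05] turn 0.013
```

View pics/s2.png

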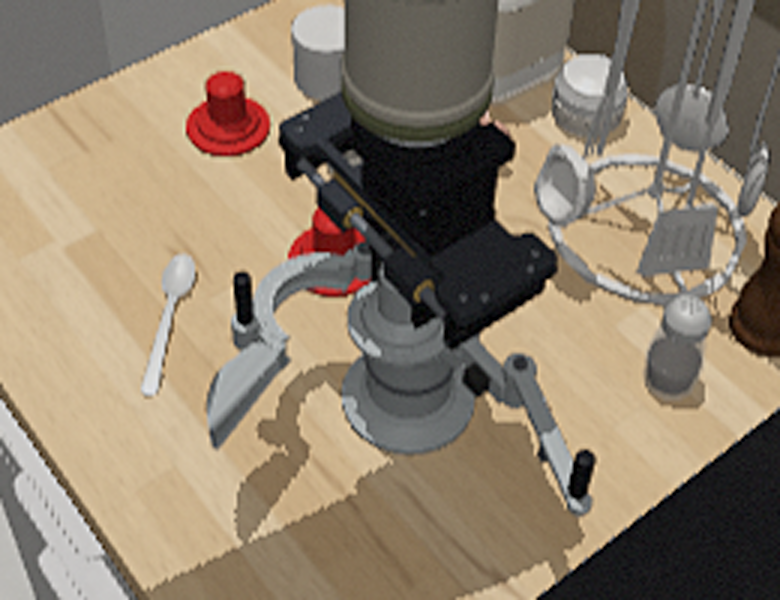

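The scene view shows the cap sitting on the housing near (385,310) in the crop, under the gripper. I pressed too hard, so I'll unload.

```bash
python3 -m jog '[[0.1,0,-0.1,0,1],[0.2,0,-0.1,0,1],[0.2,0,-0.1,0,1],[0.1,0,0,0,1],[0,0,0,0,1],[0,0,0,0,1],[0,0,0,0,1],[0,0,0,0,1],[0,0,0,0,1],[0,0,0,0,1]]'
python3 -c "
from h import *
go([.523,-.1155,.1475],88)"
```

```text
time: 13.3
ee_pos: [0.5211, -0.1154, 0.1488]
eef_rot: [0.011, 1.0, 0.011, 0.013]
ft_force: [1.0, -0.3, -2.1]
width: 0.0337
t13.3 [ 0.5211 -0.1154  0.1488] yaw(y)88.7 tilt [0.026 0.022] F [ 1.  -0.3 -2.1] w0.0337 q [-0.37  0.21  0.58  1.87 -0.16  1.08  1.82]
tool cm [-0.18 -0.    0.13] turn 0.013
```

```bash
python3 -m jog '[[-0.1,0,0.05,0,1],[0,0,0.1,0,1],[0,0,0.1,0,1],[0,0,0.1,0,1],[0,0,0.1,0,1],[0,0,0,0,1],[0,0,0,0,1],[0,0,0,0,1],[0,0,0,0,1],[0,0,0,0,1]]'
python3 -c "
from h import *
go([.523,-.1155,.1475],88)"
```

```text
time: 14.3
ee_pos: [0.5232, -0.1155, 0.1475]
eef_rot: [0.011, 1.0, 0.012, 0.014]
ft_force: [-0.3, 0.0, 0.8]
width: 0.0338
t14.3 [ 0.5232 -0.1155  0.1475] yaw(y)88.7 tilt [0.028 0.024] F [-0.3  0.   0.8] w0.0338 q [-0.37  0.21  0.58  1.86 -0.17  1.08  1.83]
tool cm [ 0.02  0.   -0.  ] turn 0.013
```

```bash
python3 -m jog '[[0,0,0,0,0.45],[0,0,0,0,0.45],[0,0,0,0,0.45],[0,0,0,0,0.45],[0,0,0,0,0.45],[0,0,0,0,1],[0,0,0,0,1],[0,0,0,0,1],[0,0,0,0,1],[0,0,0,0,1]]' 8
python3 -c "
from h import *
go([.5395,-.116,.1475],88)"
```

```text
time: 15.3
ee_pos: [0.5238, -0.1155, 0.1479]
eef_rot: [0.011, 1.0, 0.012, 0.015]
ft_force: [-0.5, 0.2, 0.1]
width: 0.0341
t15.3 [ 0.5238 -0.1155  0.1479] yaw(y)88.7 tilt [0.03  0.024] F [-0.5  0.2  0.1] w0.0341 q [-0.37  0.21  0.58  1.86 -0.17  1.08  1.83]
tool cm [-1.57 -0.02  0.08] turn 0.013
```

```bash
python3 -m jog '[[-0.15,0,0.005,0,1],[-0.15,0,0.005,0,1],[-0.15,0,0.005,0,1],[-0.15,0,0.005,0,1],[-0.15,0,0.005,0,1],[-0.15,0,0.005,0,1],[-0.15,0,0.005,0,1],[-0.1,0,0.005,0,1],[0,0,0,0,1],[0,0,0,0,1]]'
python3 -c "
from h import *
go([.5395,-.116,.1475],88)"
```

```text
time: 16.3
ee_pos: [0.5357, -0.1159, 0.1478]
eef_rot: [0.011, 1.0, 0.012, 0.014]
ft_force: [-2.7, -0.6, 2.4]
width: 0.0338
t16.3 [ 0.5357 -0.1159  0.1478] yaw(y)88.7 tilt [0.028 0.024] F [-2.7 -0.6  2.4] w0.0338 q [-0.36  0.24  0.58  1.83 -0.18  1.09  1.84]
tool cm [-0.38 -0.    0.04] turn 0.012
```

```bash
python3 -m jog '[[-0.15,0,0.005,0,1],[-0.15,0,0.005,0,1],[-0.15,0,0.005,0,1],[-0.15,0,0.005,0,1],[-0.15,0,0.005,0,1],[-0.15,0,0.005,0,1],[-0.15,0,0.005,0,1],[-0.15,0,0.005,0,1],[-0.15,0,0,0,1],[-0.15,0,0,0,1]]'
python3 -c "
from h import *
go([.5395,-.116,.1475],88)"
```

```text
time: 17.3
ee_pos: [0.5453, -0.1163, 0.1466]
eef_rot: [0.012, 1.0, 0.014, 0.006]
ft_force: [-8.6, 0.3, 6.0]
width: 0.0341
t17.3 [ 0.5453 -0.1163  0.1466] yaw(y)88.6 tilt [0.013 0.027] F [-8.6  0.3  6. ] w0.0341 q [-0.35  0.28  0.58  1.8  -0.2   1.11  1.85]
tool cm [ 0.58  0.02 -0.09] turn 0.011
```

```bash
python3 -m jog '[[0.1,0,0,0,0.4],[0.1,0,0,0,0.4],[0,0,0,0,0.4],[0,0,-1,0,0.4],[0,0,-1.5,0,0.4],[0,0,-2,0,0.4],[0,0,-2,0,0.3],[0,0,-2,0,0.1],[1,0,-1,0,0],[1,0,0,0,0]]'
python3 -m jog '[[1,0,-1,0,0],[2,0,-1,0,0],[1,0,-1,0,0],[0,0,0,0,0],[0,0,0,0,0],[0,0,0,0,0],[0,0,0,0,0],[0,0,0,0,0],[0,0,0,0,0],[0,0,0,0,0]]'
python3 -c "
from h import *
st();c=shot('wrist','w4',(140,40,460,260),2.5)
for P in ([.5375,-.1155,.1],[.5395,-.1155,.158]):print(((proj(c,P)-[140,40])*2.5).round(1))"
```

```text
time: 18.3
ee_pos: [0.5239, -0.1191, 0.252]
eef_rot: [0.012, 1.0, 0.013, 0.01]
ft_force: [-0.0, -0.3, -0.0]
width: 0.0764
time: 19.3
ee_pos: [0.4805, -0.119, 0.2815]
eef_rot: [0.012, 1.0, 0.013, 0.01]
ft_force: [1.1, 0.2, -1.2]
width: 0.0872
t19.3 [ 0.4805 -0.119   0.2815] yaw(y)88.6 tilt [0.02  0.025] F [ 1.1  0.2 -1.2] w0.0872 q [-0.41 -0.01  0.59  1.78 -0.02  1.36  1.72]
[449.2 478.2]
[453.5 553.8]
```

View pics/w4.png

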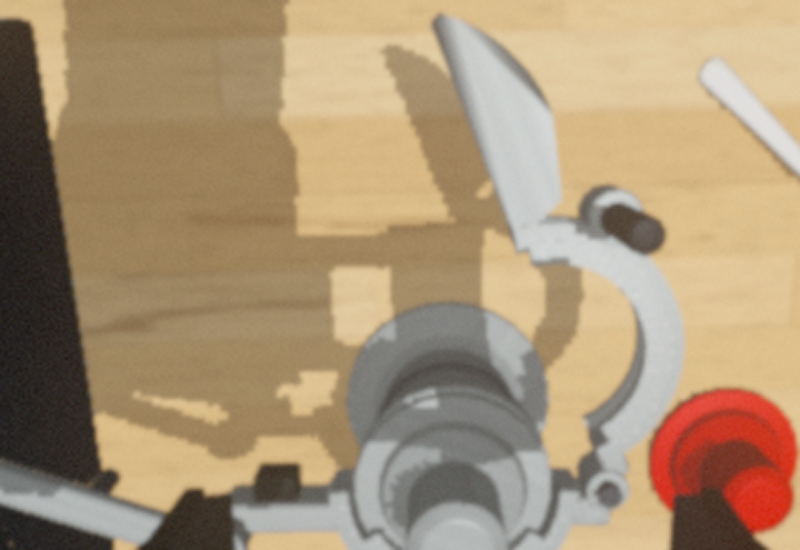

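The cap is on the mouth, with its flange front edge at about (450,389) and its sides at 355 and 548. The hinge is at (606,490) and the jaw pin top at (648,234).

```bash
python3 -c "
from h import *
c=cal('w4');f=lambda u,v,z:pix(c,u/2.5+140,v/2.5+40,z).round(4)
print('cap front',f(450,389,.106),'L',f(355,478,.103),'R',f(550,478,.103),'foot front',f(448,302,.006),f(448,302,.0),'hinge',f(606,490,.113),'pin',f(648,234,.159))
cv2.imwrite('pics/z4.png',cv2.resize(np.load('pics/w4.npy')[170:320,220:420],None,fx=4,fy=4,interpolation=cv2.INTER_CUBIC))"
```

```text
cap front [ 0.4992 -0.1144  0.106 ] L [ 0.5349 -0.1518  0.103 ] R [ 0.5375 -0.0765  0.103 ] foot front [ 0.4875 -0.1126  0.006 ] [ 0.4888 -0.1125  0.    ] hinge [ 0.5388 -0.0566  0.113 ] pin [ 0.4367 -0.0561  0.159 ]
```

View pics/z4.png

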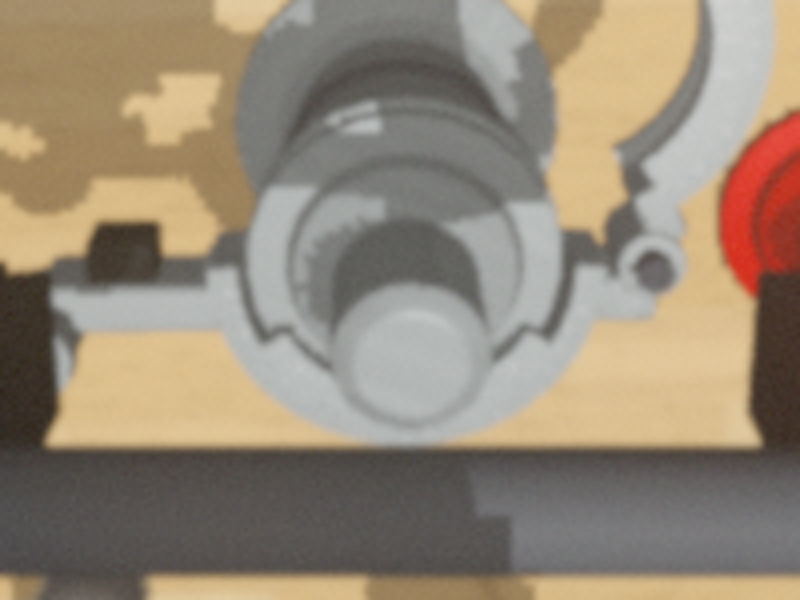

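The zoom shows the lip corners over the cap flange, so the cap is under the lip. Images can't settle the last 1–2 mm of seating, so I'll regrip and push home with a measured force.

```bash
python3 -m jog '[[-1.2,0,0,0,0.4],[-1.2,0.1,0,0,0.4],[-1.2,0.1,0,0,0.4],[-1.2,0.1,0,0,0.4],[-0.8,0,1,0,0.4],[0,0,1.5,0,0.4],[0,0,1.5,0,0.4],[0,0,1.5,0,0.4],[0,0,0,0,0.4],[0,0,0,0,0.4]]' 15
python3 -c "
from h import *
go([.5385,-.1155,.149],88)"
```

```text
time: 20.35
ee_pos: [0.5396, -0.1159, 0.2224]
eef_rot: [0.012, 1.0, 0.013, 0.009]
ft_force: [1.0, -0.1, 0.4]
width: 0.0523
t20.4 [ 0.5396 -0.1159  0.2224] yaw(y)88.6 tilt [0.018 0.025] F [ 1.  -0.1  0.4] w0.0523 q [-0.38  0.19  0.6   1.73 -0.14  1.25  1.8 ]
tool cm [ 0.24 -0.14  7.34] turn 0.011
```

```bash
python3 -m jog '[[0.05,-0.03,1,0,0.4],[0.05,-0.03,1.2,0,0.4],[0.04,-0.02,1.2,0,0.4],[0.03,-0.02,1.2,0,0.4],[0.03,-0.02,1.2,0,0.4],[0.03,-0.02,1,0,0.4],[0.02,0,0.5,0,0.4],[0,0,0,0,0.4],[0,0,0,0,0.4],[0,0,0,0,0.4]]' 15
python3 -c "
from h import *
go([.5385,-.1155,.149],88)"
```

```text
time: 21.35
ee_pos: [0.5386, -0.1156, 0.1438]
eef_rot: [0.012, 1.0, 0.012, 0.009]
ft_force: [1.0, 0.1, 0.2]
width: 0.0521
t21.4 [ 0.5386 -0.1156  0.1438] yaw(y)88.6 tilt [0.019 0.025] F [1.  0.1 0.2] w0.0521 q [-0.36  0.26  0.59  1.82 -0.2   1.09  1.84]
tool cm [ 0.    0.03 -0.52] turn 0.011
```

```bash
python3 -m jog '[[0,0,-0.2,0,0.4],[0,0,-0.2,0,0.4],[0,0,0,0,1],[0,0,0,0,1],[0,0,0,0,1],[0,0,0,0,1],[0,0,0,0,1],[-0.1,0,0,0,1],[-0.1,0,0,0,1],[-0.1,0,0,0,1]]' 20
python3 -c "
from h import *
go([.5385,-.1155,.148],88)"
```

```text
time: 22.35
ee_pos: [0.5399, -0.1159, 0.1498]
eef_rot: [0.013, 1.0, 0.013, 0.008]
ft_force: [-6.6, 1.0, 7.6]
width: 0.0337
t22.4 [ 0.5399 -0.1159  0.1498] yaw(y)88.6 tilt [0.015 0.026] F [-6.6  1.   7.6] w0.0337 q [-0.36  0.26  0.59  1.81 -0.19  1.11  1.84]
tool cm [0.15 0.03 0.18] turn 0.01
```

```bash
python3 -m jog '[[-0.15,0,0,0,1],[-0.15,0,0,0,1],[-0.15,0,0,0,1],[-0.2,0,0,0,1],[-0.2,0,0,0,1],[-0.2,0,0,0,1],[0,0,0,0,1],[0,0,0,0,1],[0,0,0,0,1],[0,0,0,0,1]]'
python3 -c "
from h import *
go([.5385,-.1155,.148],88)"
```

```text
time: 23.35
ee_pos: [0.5406, -0.1162, 0.1504]
eef_rot: [0.014, 1.0, 0.017, -0.004]
ft_force: [-2.5, 0.1, 2.5]
width: 0.0336
t23.4 [ 0.5406 -0.1162  0.1504] yaw(y)88.4 tilt [-0.008  0.033] F [-2.5  0.1  2.5] w0.0336 q [-0.35  0.28  0.59  1.79 -0.21  1.14  1.85]
tool cm [0.21 0.06 0.24] turn 0.007
```

Pushed at up to about 7 N, the cap no longer advanced and the tool only tilted, so it is home at x≈0.540. I'll release and go to the outside of the jaw pin.

```bash
python3 -m jog '[[0.05,0,0,0,0.4],[0,0,0,0,0.4],[0,0,0,0,0.4],[0,0,-1.5,0,0.4],[0,0,-2,0,0.4],[0,0,-2,0,0.5],[1.5,1,-0.5,0,0.6],[2.5,1.6,0,0,1],[2.5,1.6,0,0,1],[2.5,1.6,0,0,1]]'
python3 -m jog '[[1.5,1,0,0,1],[1,0.7,0,0,1],[0,0,0,0.14,1],[0,0,0,0.14,1],[0,0,0,0.14,1],[0,0,0,0.14,1],[0,0,0,0.14,1],[0,0,0,0,1],[0,0,0,0,1],[0,0,0,0,1]]'
python3 -c "
from h import *
go([.415,-.035,.147],45)"
```

```text
time: 24.35
ee_pos: [0.4532, -0.0596, 0.2213]
eef_rot: [0.016, 1.0, 0.015, -0.001]
ft_force: [-0.3, 0.3, -0.1]
width: 0.0203
time: 25.35
ee_pos: [0.4277, -0.0411, 0.2332]
eef_rot: [0.367, 0.93, 0.018, -0.001]
ft_force: [0.1, 0.7, 0.0]
width: 0.0003
t25.4 [ 0.4277 -0.0411  0.2332] yaw(y)46.9 tilt [0.012 0.034] F [0.1 0.7 0. ] w0.0003 q [-0.46 -0.14  0.44  1.98  0.03  1.27  0.79]
tool cm [ 1.22 -0.7   8.62] turn 0.033
```

```bash
python3 -m jog '[[0.6,-0.3,0,0.03,1],[0.6,-0.3,0,0,1],[0,0,1.4,0,1],[0,0,1.8,0,1],[0,0,1.8,0,1],[0,0,1.8,0,1],[0,0,1.2,0,1],[0,0,0,0,1],[0,0,0,0,1],[0,0,0,0,1]]'
python3 -c "
from h import *
go([.426,-.046,.147],45)"
```

```text
time: 26.35
ee_pos: [0.4151, -0.0337, 0.1531]
eef_rot: [0.37, 0.929, 0.019, 0.001]
ft_force: [-0.2, 0.8, 0.7]
width: 0.0005
t26.4 [ 0.4151 -0.0337  0.1531] yaw(y)46.5 tilt [0.015 0.035] F [-0.2  0.8  0.7] w0.0005 q [-0.46 -0.09  0.45  2.12  0.01  1.09  0.79]
tool cm [-1.65 -0.17  0.58] turn 0.026
```

```bash
python3 -m jog '[[-0.6,0,0.2,0,1],[-0.6,0,0.2,0,1],[-0.4,-0.3,0.1,0,1],[-0.35,-0.36,0,0,1],[-0.35,-0.36,0,0,1],[-0.36,-0.34,0,0,1],[-0.37,-0.32,0,0,1],[-0.39,-0.3,0,0,1],[-0.4,-0.28,0,0,1],[-0.41,-0.26,0,0,1]]'
python3 -c "
from h import *
s,M=st();c=shot('wrist','w5');print(M.T@s['ft_force'])
print((proj(c,[.437,-.057,.159])).round(1))
cv2.imwrite('pics/w5.png',np.load('pics/w5.npy'))"
```

```text
time: 27.35
ee_pos: [0.4305, -0.0842, 0.1479]
eef_rot: [0.37, 0.929, 0.02, 0.002]
ft_force: [-1.5, 1.4, 0.8]
width: 0.0004
t27.4 [ 0.4305 -0.0842  0.1479] yaw(y)46.6 tilt [0.018 0.036] F [-1.5  1.4  0.8] w0.0004 q [-0.41 -0.03  0.53  2.08 -0.03  1.07  0.94]
[ 2.10977662  0.03384076 -0.79035027]
[378.2 258.3]
```

View pics/w5.png

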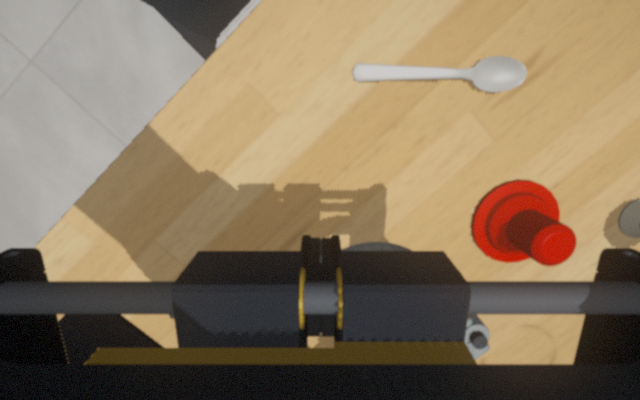

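The picture shows the closed fingers at (322,290), with the jaw pin hidden in front of them. The 2.1 N of contact confirms that the pin is being pushed.

```bash
python3 -m jog '[[-0.5,-0.24,0,0,1],[-0.5,-0.21,0,0,1],[-0.52,-0.18,0,0,1],[-0.53,-0.15,0,0,1],[-0.54,-0.13,0,0,1],[-0.54,-0.1,0,0,1],[-0.55,-0.07,0,0,1],[-0.55,-0.04,0,0,1],[-0.55,-0.02,0,0,1],[-0.5,0.02,0,0,1]]'
python3 -c "
from h import *
s,M=st();print(M.T@s['ft_force']);x=-M[:2,0]
P=s['ee_pos'][:2]+.016*x;d=P-[.539,-.058];print(P,np.hypot(*d),np.degrees(np.arctan2(d[1],d[0])))"
```

```text
time: 28.4
ee_pos: [0.4642, -0.1327, 0.1469]
eef_rot: [0.369, 0.929, 0.02, 0.002]
ft_force: [-0.8, 2.7, 0.8]
width: 0.0006
t28.4 [ 0.4642 -0.1327  0.1469] yaw(y)46.6 tilt [0.018 0.036] F [-0.8  2.7  0.8] w0.0006 q [-0.35  0.09  0.59  1.98 -0.1   1.08  1.1 ]
[ 2.44283344  1.4414148  -0.73466167]
[ 0.47580993 -0.1437224 ] 0.106495606365329 -126.39569607648343
```

```bash
python3 -m jog '[[-0.35,0.1,0,0,1],[-0.35,0.1,0,0,1],[-0.3,0.1,0,0,1],[-0.3,0.1,0,0,1],[-0.2,0.08,0,0,1],[-0.15,0.05,0,0,1],[-0.1,0.03,0,0,1],[-0.1,0.03,0,0,1],[-0.1,0.03,0,0,1],[-0.1,0.03,0,0,1]]'
python3 -c "
from h import *
s,M=st();print(M.T@s['ft_force']);x=-M[:2,0]
P=s['ee_pos'][:2]+.016*x;d=P-[.539,-.058];print(P,np.hypot(*d),np.degrees(np.arctan2(d[1],d[0])))"
```

```text
time: 29.4
ee_pos: [0.4819, -0.142, 0.1455]
eef_rot: [0.369, 0.929, 0.02, -0.003]
ft_force: [-5.3, 3.1, 2.2]
width: 0.0005
t29.4 [ 0.4819 -0.142   0.1455] yaw(y)46.6 tilt [0.009 0.039] F [-5.3  3.1  2.2] w0.0005 q [-0.32  0.15  0.6   1.93 -0.14  1.09  1.15]
[ 6.05872986 -1.28794757 -2.12185702]
[ 0.493521   -0.15294823] 0.10527822858048463 -115.59383012498317
```

```bash
python3 -m jog '[[-0.1,0.03,0,0,1],[-0.12,0.03,0,0,1],[-0.12,0.03,0,0,1],[-0.12,0.03,0,0,1],[-0.12,0.03,0,0,1],[-0.12,0.03,0,0,1],[-0.12,0.03,0,0,1],[-0.12,0.03,0,0,1],[-0.12,0.03,0,0,1],[-0.12,0.03,0,0,1]]'
python3 -c "
from h import *
s,M=st();print(M.T@s['ft_force']);x=-M[:2,0]
P=s['ee_pos'][:2]+.016*x;d=P-[.539,-.058];print(P,np.hypot(*d),np.degrees(np.arctan2(d[1],d[0])))"
```

```text
time: 30.4
ee_pos: [0.4848, -0.1403, 0.1434]
eef_rot: [0.367, 0.93, 0.023, -0.015]
ft_force: [-6.9, 4.4, 5.7]
width: 0.0005
t30.4 [ 0.4848 -0.1403  0.1434] yaw(y)46.9 tilt [-0.011  0.053] F [-6.9  4.4  5.7] w0.0005 q [-0.31  0.18  0.6   1.91 -0.17  1.11  1.17]
[ 8.31826229 -1.32065554 -5.41272353]
[ 0.49646461 -0.15123976] 0.10248371768973213 -114.52217137429182
```

```bash
python3 -m jog '[[-0.14,0,-0.02,0,1],[-0.16,0,-0.02,0,1],[-0.16,0,-0.02,0,1],[-0.16,0,-0.02,0,1],[-0.16,0,-0.02,0,1],[-0.16,0,-0.02,0,1],[-0.16,0,-0.02,0,1],[-0.16,0,-0.02,0,1],[-0.16,0,-0.02,0,1],[-0.16,0,-0.02,0,1]]'
python3 -c "
from h import *
s,M=st();print(M.T@s['ft_force']);x=-M[:2,0]
P=s['ee_pos'][:2]+.016*x;d=P-[.539,-.058];print(P,np.hypot(*d),np.degrees(np.arctan2(d[1],d[0])))"
```

```text
time: 31.4
ee_pos: [0.4845, -0.1402, 0.1437]
eef_rot: [0.364, 0.931, 0.027, -0.033]
ft_force: [-9.5, 5.3, 7.4]
width: 0.0005
t31.4 [ 0.4845 -0.1402  0.1437] yaw(y)47.3 tilt [-0.042  0.075] F [-9.5  5.3  7.4] w0.0005 q [-0.3   0.21  0.6   1.88 -0.2   1.15  1.2 ]
[11.11232829 -2.33233166 -6.55214856]
[ 0.4962045  -0.15103002] 0.10240136891946035 -114.7032890958658
```

The jaw holds steady at 11 N with no further movement, so it is firm on the buffer. I'll back off and go to the outer side of the latch pin.

```bash
python3 -m jog '[[0.4,0,0,0,1],[0.8,0,0,0,1],[0.8,0,0,0,1],[0,0,-1.5,0,1],[0,0,-2,0,1],[0,0,-2.5,0,1],[0,0,-2,0.1,1],[0,0,0,0.1,1],[0,0,0,0.1,1],[0,0,0,0,1]]'
python3 -c "
from h import *
go([.535,-.317,.23],30)"
```

```text
time: 32.4
ee_pos: [0.4706, -0.1297, 0.2292]
eef_rot: [0.502, 0.864, 0.023, -0.034]
ft_force: [0.3, -0.2, 0.4]
width: 0.0003
t32.4 [ 0.4706 -0.1297  0.2292] yaw(y)29.6 tilt [-0.036  0.074] F [ 0.3 -0.2  0.4] w0.0003 q [-0.36  0.07  0.61  1.82 -0.11  1.32  0.8 ]
tool cm [-19.39  -3.66  -1.71] turn -0.007
```

```bash
python3 -m jog '[[-1.2,-0.2,-0.1,0,1],[-2.2,-0.4,-0.2,0,1],[-2.5,-0.5,-0.2,0,1],[-2.5,-0.5,-0.2,0,1],[-2.5,-0.5,-0.2,0,1],[-2.5,-0.5,-0.2,0,1],[-2.2,-0.4,-0.2,0,1],[-2,-0.4,-0.2,0,1],[-1.2,-0.2,-0.1,0,1],[-0.6,-0.1,0,0,1]]'
python3 -c "
from h import *
go([.535,-.317,.156],30)"
```

```text
time: 33.4
ee_pos: [0.5388, -0.3285, 0.226]
eef_rot: [0.488, 0.872, 0.022, -0.034]
ft_force: [1.0, -0.2, -0.2]
width: 0.0007
t33.4 [ 0.5388 -0.3285  0.226 ] yaw(y)31.5 tilt [-0.038  0.072] F [ 1.  -0.2 -0.2] w0.0007 q [ 0.    0.47  0.7   1.44 -0.33  1.42  1.27]
tool cm [0.61 0.24 7.07] turn 0.026
```

```bash
python3 -m jog '[[0,0,1,0.02,1],[0,0,1.4,0,1],[0,0,1.5,0,1],[0,0,1.4,0,1],[0,0,1.2,0,1],[0,0,0.4,0,1],[0,0,0,0,1],[0,0,0,0,1],[0,0,0,0,1],[0,0,0,0,1]]'
python3 -c "
from h import *
go([.525,-.303,.156],30)"
```

```text
time: 34.4
ee_pos: [0.5352, -0.321, 0.1502]
eef_rot: [0.495, 0.868, 0.022, -0.035]
ft_force: [-0.9, 0.4, 0.5]
width: 0.0008
t34.4 [ 0.5352 -0.321   0.1502] yaw(y)30.6 tilt [-0.04   0.073] F [-0.9  0.4  0.5] w0.0008 q [-0.    0.51  0.67  1.54 -0.36  1.28  1.27]
tool cm [ 2.11  0.04 -0.41] turn 0.01
```

```bash
python3 -m jog '[[0.5,0,-0.2,0,1],[0.5,0,-0.2,0,1],[0.4,0,-0.1,0,1],[0.3,0,0,0,1],[0.36,-0.2,0.03,0,1],[0.42,-0.28,0.03,0,1],[0.42,-0.28,0.03,0,1],[0.43,-0.26,0.03,0,1],[0.43,-0.25,0.03,0,1],[0.44,-0.24,0.03,0,1]]'
python3 -c "
from h import *
s,M=st();print(M.T@s['ft_force']);x=M[:2,0]/np.hypot(*M[:2,0])
P=s['ee_pos'][:2]+.016*x;d=P-[.551,-.204];print(P,np.hypot(*d),np.degrees(np.arctan2(d[1],d[0])))"
```

```text
time: 35.4
ee_pos: [0.5007, -0.2935, 0.1589]
eef_rot: [0.495, 0.868, 0.021, -0.031]
ft_force: [4.2, -2.5, -1.0]
width: 0.0008
t35.4 [ 0.5007 -0.2935  0.1589] yaw(y)30.6 tilt [-0.032  0.067] F [ 4.2 -2.5 -1. ] w0.0008 q [-0.07  0.4   0.7   1.67 -0.31  1.24  1.23]
[-4.34575743  2.33897745  0.64634251]
[ 0.49259844 -0.27968496] 0.09559787981623027 -127.65522340256939
```

```bash
python3 -m jog '[[0.47,-0.18,0.03,0,1],[0.48,-0.15,0.03,0,1],[0.49,-0.12,0.03,0,1],[0.49,-0.09,0.03,0,1],[0.5,-0.06,0.03,0,1],[0.5,-0.03,0.03,0,1],[0.25,0,0.02,0,1],[0.25,0.01,0.02,0,1],[0.25,0.02,0.02,0,1],[0.25,0.03,0.02,0,1]]'
python3 -c "
from h import *
s,M=st();print(M.T@s['ft_force']);x=M[:2,0]/np.hypot(*M[:2,0])
P=s['ee_pos'][:2]+.016*x;d=P-[.551,-.204];print(P,np.hypot(*d),np.degrees(np.arctan2(d[1],d[0])))"
```

```text
time: 36.4
ee_pos: [0.4727, -0.2607, 0.1596]
eef_rot: [0.496, 0.868, 0.02, -0.03]
ft_force: [2.3, -3.9, -2.1]
width: 0.001
t36.4 [ 0.4727 -0.2607  0.1596] yaw(y)30.5 tilt [-0.032  0.065] F [ 2.3 -3.9 -2.1] w0.0010 q [-0.15  0.3   0.71  1.78 -0.25  1.21  1.17]
[-4.64291599  0.04916959  1.74636756]
[ 0.46454958 -0.24691168] 0.09651469711504525 -153.6014267415105
```

```bash
python3 -m jog '[[0.25,0.03,0.02,0,1],[0.25,0.03,0.02,0,1],[0.25,0.04,0.02,0,1],[0.25,0.04,0.02,0,1],[0.25,0.05,0.02,0,1],[0.25,0.05,0.02,0,1],[0.2,0.05,0.02,0,1],[0.2,0.05,0.02,0,1],[0.2,0.05,0.02,0,1],[0.2,0.05,0.02,0,1]]'
python3 -c "
from h import *
s,M=st();print(M.T@s['ft_force']);x=M[:2,0]/np.hypot(*M[:2,0])
P=s['ee_pos'][:2]+.016*x;d=P-[.551,-.204];print(P,np.hypot(*d),np.degrees(np.arctan2(d[1],d[0])))"
```

```text
time: 37.4
ee_pos: [0.464, -0.2375, 0.1596]
eef_rot: [0.496, 0.868, 0.02, -0.03]
ft_force: [2.7, -6.0, -1.3]
width: 0.0007
t37.4 [ 0.464  -0.2375  0.1596] yaw(y)30.5 tilt [-0.032  0.064] F [ 2.7 -6.  -1.3] w0.0007 q [-0.2   0.25  0.7   1.83 -0.21  1.19  1.11]
[-6.65822423 -0.73567527  0.8559084 ]
[ 0.45590195 -0.22370417] 0.0971179330659635 -168.2940442665083
```

```bash
python3 -m jog '[[0.18,0.06,0.02,0,1],[0.18,0.06,0.02,0,1],[0.18,0.06,0.02,0,1],[0.18,0.06,0.02,0,1],[0.18,0.06,0.02,0,1],[0.18,0.06,0.02,0,1],[0.18,0.06,0.02,0,1],[0.18,0.06,0.02,0,1],[0.18,0.06,0.02,0,1],[0.18,0.06,0.02,0,1]]'
python3 -c "
from h import *
s,M=st();print(M.T@s['ft_force']);x=M[:2,0]/np.hypot(*M[:2,0])
P=s['ee_pos'][:2]+.016*x;d=P-[.551,-.204];print(P,np.hypot(*d),np.degrees(np.arctan2(d[1],d[0])))"
```

```text
time: 38.4
ee_pos: [0.4623, -0.2318, 0.1601]
eef_rot: [0.5, 0.865, 0.012, -0.018]
ft_force: [5.4, -12.2, -6.1]
width: 0.0002
t38.4 [ 0.4623 -0.2318  0.1601] yaw(y)29.9 tilt [-0.019  0.039] F [  5.4 -12.2  -6.1] w0.0002 q [-0.23  0.21  0.7   1.86 -0.18  1.16  1.06]
[-13.47955997  -1.44558699   5.49950848]
[ 0.45433414 -0.21797428] 0.09767071585216097 -171.77415480704715
```

```bash
python3 -m jog '[[0.18,0.06,0.02,0,1],[0.18,0.06,0.02,0,1],[0.18,0.06,0.02,0,1],[0.18,0.06,0.02,0,1],[0.18,0.06,0.02,0,1],[0.18,0.06,0.02,0,1],[0.18,0.06,0.02,0,1],[0.18,0.06,0.02,0,1],[0.18,0.06,0.02,0,1],[0.18,0.06,0.02,0,1]]'
python3 -c "
from h import *
s,M=st();print(M.T@s['ft_force']);x=M[:2,0]/np.hypot(*M[:2,0])
P=s['ee_pos'][:2]+.016*x;d=P-[.551,-.204];print(P,np.hypot(*d),np.degrees(np.arctan2(d[1],d[0])))"
```

```text
time: 39.4
ee_pos: [0.4619, -0.2315, 0.1605]
eef_rot: [0.507, 0.862, 0.003, -0.002]
ft_force: [6.1, -11.0, -5.8]
width: 0.0007
t39.4 [ 0.4619 -0.2315  0.1605] yaw(y)29.1 tilt [-0.     0.007] F [  6.1 -11.   -5.8] w0.0007 q [-0.25  0.18  0.71  1.88 -0.14  1.13  1.01]
[-12.61331867  -0.04708111   5.75691976]
[ 0.45412691 -0.21751697] 0.09781157769244879 -172.05664720821122
```

```bash
python3 -m jog '[[-0.4,0,0,0,1],[-0.8,0,0,0,1],[-1,0,0,0,1],[-0.5,0,-1,0,1],[0,0,-2,0,1],[0,0,-2.5,0,1],[0,0,-2.5,0,1],[0,0,-2,0,1],[0,0,-1,0,1],[0,0,0,0,1]]'
python3 -m jog '[[-1,-3,0,0,1],[-2,-4,0,0,1],[-2,-4,0,0,1],[-2,-4,0,0,1],[-2,-4,0,0,1],[-1,-3,0,0,1],[-1,-2,0,0,1],[0,0,0,0,1],[0,0,0,0,1],[0,0,0,0,1]]'
python3 - <<'E'
from h import *
st();c=shot('scene','s9');t=shot('top','t9')
for P in ([.538,-.1155,.1],[.454,-.2175,.165],[.4962,-.151,.159]):print(proj(c,P).round(),proj(t,P).round())
a=np.load('pics/s9.npy')[150:350,210:470];b=np.load('pics/t9.npy')[170:310,230:430]
A=cv2.resize(a,(455,350),interpolation=3);B=cv2.resize(b,(340,238),interpolation=3)
o=np.zeros((350,800,3),np.uint8);o[:,:455]=A;o[:238,458:798]=B;cv2.imwrite('pics/fin.png',o)
E
```

```text
time: 40.4
ee_pos: [0.4756, -0.2566, 0.276]
eef_rot: [0.506, 0.862, 0.003, -0.006]
ft_force: [0.8, 0.3, -0.7]
width: 0.0003
time: 41.4
ee_pos: [0.3137, -0.4732, 0.2658]
eef_rot: [0.504, 0.864, 0.004, -0.012]
ft_force: [0.4, 0.0, -0.4]
width: 0.0006
t41.4 [ 0.3137 -0.4732  0.2658] yaw(y)29.5 tilt [-0.017  0.019] F [ 0.4  0.  -0.4] w0.0006 q [ 0.17  0.28  0.9   1.6  -0.22  1.39  1.6 ]
[338. 255.] [360. 226.]
[340. 292.] [406. 260.]
[334. 258.] [378. 243.]
```

View pics/fin.png

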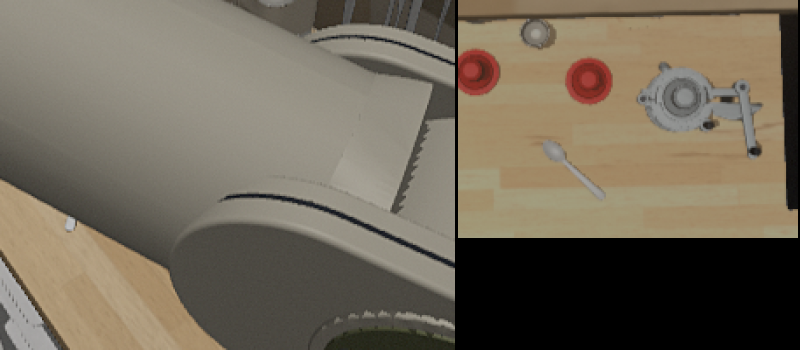

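The top view shows the cap in the closed ring and the jaw pin at the predicted pixel. The lever crosses the ear at (745,105) with its pin at (754,151), and the lever has not sprung back. The scene camera is blocked by the arm. I'll hand in.

```bash
python3 -c "
from bench import r
r.close_job()"
```

```text
the job is handed in; nothing more can be done
```

I closed the water filter and handed the job in at about 41 s on the robot's clock: cap first, then the hinged half of the ring, then the latch lever.

**What the last checks showed**
- **Cap:** It went under the lip and stopped moving at x ≈ 0.540 m under a push last read at 6.6 N. That is about 2 mm past the mouth's centre.
- **Hinged half:** It did not move between 8 N and 11 N, so it is firm on the buffer. Its angle was within about 1° of nominal shut, by my estimate.
- **Latch lever:** The force rose from about 4.5 N to 13 N and the lever stopped at about 0.18 rad. A second push at 13 N did not move it.
- **Final top view:** The ring is closed, the lever lies across the ear and the arm is clear. The spoon, the red caps and the small item beside them are in view and look undisturbed.

**What failed, disagreed or went unchecked**
- On the first try at setting the cap down I pressed too hard, with about 30 N down and 14 N sideways. I backed off and set it down again gently.
- The three cameras disagreed by 3–5 mm sideways on where the mouth is, so I decided the last millimetres by feel. The top view puts the lever pin about 5 mm from my estimate, on the shut side.
- The arm blocked the final scene picture, so only the top view backs the end state.
- I did not test the ring's play by pulling back on it.
- The other kitchen things were not in the final crop, but the arm did not go near them.

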